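# Open the sprung filing jig to its index and hold it

### The arm

A 6-joint arm with a two-finger parallel gripper is mounted at the origin on a cart in front of the work surface, level with it; the furniture and walls round the work are solid. World frame = base frame: x ahead of the robot, y to its left, z up, the work surface at z = 0. Lengths are in m, angles in rad, forces in N, time in s.
With the tool pointing down it reaches from about 0.25 to 0.775 m from the base axis. Payload 4 kg.
Tool frame: the origin (TCP) lies at the very end of the fingers, on their centre line; the grasp point (between the pads) lies robot.grip_depth behind it (robot.grip_depth is the distance from the TCP to the grasp point, in m); z points along the fingers, y is the line along which they close (so a half turn about z gives the same grasp; the last joint's range is limited). The gripper opens to 94 mm and grips with 3 to 60 N. Pads are 16 mm wide; open, the fingers measure 119 mm over their backs; the gripper's body (75 mm by 177 mm) begins 78 mm behind the grasp point.
Start: joints at [1.235, 0.087, 1.371, -0, 1.684, -0.103], TCP at [0.127, 0.535, 0.206] pointing down, gripper open.
Joint ranges: [-3.1, 3.1], [-0.76, 2.03], [0.27, 2.55], [-1.08, 4.22], [0.17, 2.65], [-2.57, 2.57]. Speed limits (rad/s): [2.79, 2.79, 3.14, 3.14, 3.14, 3.14].

### API

Orientations are given as a 3x3 rotation matrix whose columns are the frame's x, y, z axes.
In Python, from cell import readout, get_image, calibration, robot, spot_in gives the robot as it stands.
- The arm moves only by the tool jog_arm, never from a script. Its argument "rows" is a list of rows, each a list of 4 numbers: the shift along the tool's x, y, z in cm, then the turn about the tool's z in degrees. In form: [[tx, ty, tz, roll], ...]. A call has 1 to 20 rows; each row shifts and turns the commanded pose from where the row before left it, along the tool's axes as they then stand; what a row does not reach is not made up. A row lasts 1/8 s, in which the tool goes at most 62.5 mm and 10.7 degrees, less where a joint would pass 70% of its speed; a pose out of reach is approached as far as the arm can. A call is refused whole if a number of a shift passes 6.25 or a number of a turn 10.7, either way. A call with a gripper value outside its range is refused whole. "grip" is the opening, from -1 (shut) to 1 (fully open), set as the call begins (left out, the last holds). The fingers move at their own pace and stop on an object; "squeeze" is the grip in N (left out, the last holds). Time passes only in rows, so rows that do not move let the fingers close. It gives the time, the measured TCP pose, the force, the opening and the grip force at its end, in the units of the state.
- readout.observe(): the state, without advancing time (a new reading comes with each control period).
- get_image(name): name is "scene" or "top" or "wrist"; returns the picture (384x512x3 uint8, red, green, blue); there is no depth.
- calibration(name): a dict with "mtx" (3x3 intrinsics, pixels), "pose" (4x4, takes a point from camera to world coordinates); the wrist camera has in their place "T_tool_cam" (4x4, takes a point from camera to tool coordinates, whose origin is the TCP and whose axes are the flange's). Camera axes: x right, y down, z forward; pixel columns grow to the right and rows downward; lengths in m; the calibration is good to about 2 mm. A picture is of the moment at which its call begins: read the wrist's pose just before it. calibration takes no time and is no camera call.
- robot.hand_in(): hands the job in; it is judged then, once.
Trained networks look in the newest picture that a camera, given by its name, has taken for a name from the list of things; names that differ only in an ending like _2 or _b are one class to them, and where a whole thing is asked for, a point or a joint stands for the part that bears it (a point fixed in the world has none). Each returns a list of dicts, best first, with "conf" (0 to 1); they miss things now and then, are a little off and sometimes report something else, mostly with a low value. They report only what shows in the picture. A call takes as long as a camera call.
- spot_in(label, camera): "bbox" ([centre column, centre row, width, height] in pixels, round what is visible of it).
The state is a dict: "time": time; "joint_pos": joint angles; "dq": joint speeds; "tau": joint torques, N m; "eef_pos": TCP position; "ee_rot": TCP orientation; "contact_force": force on the tool from outside, world axes, zero at the start; "ft_torque": the same for the moment, N m; "opening": finger opening in m; "gripper_force": force on a finger pad.
Only numpy, scipy, OpenCV 4.12 (cv2) and the standard library are available. Lean on these libraries where they do the work, as an engineer would, in place of code of your own. Each camera call takes 0.05 s, during which the arm holds its last target. There are 200 camera calls.

### The job

The sprung clamping jig on the bench is to be held open for a workpiece. First free its cam lock by turning the bar knob anticlockwise, seen from above, right to its stop; then draw the sliding jaw out by its upright round post until the jaw's pointer stands opposite the pointed index on the scale, and finish still holding it there, with the knob left at its stop. Leave the index where it is set and do not disturb the things lying round the jig.

Things in the scene. Friction and masses are not known exactly. Their poses are not given: they have to be found in the camera images.
- jig: Fixed grey metal base plate of the jig, 250 x 130 x 12 mm, screwed to the bench; origin at the centre of its underside, x along the jaw's travel towards the fixed jaw (away from the robot), y to the left, z up. The bar knob stands on its left far part, the round pull post on its middle line near the robot, the scale with the index on its right. Apart from knob (top 67 mm) and post (top 75 mm) nothing on it is higher than 39 mm above the bench.
- lock_knob (a joint): Angle of the bar knob in rad, anticlockwise from above positive: 0 locked (bar across the jaw's travel), 1.57 at its end stop and free (bar along the jig's x). A cam under the knob blocks the jaw until the knob is within about 0.1 of the 1.57 stop. It stays where it is left; it needs about 0.06 N m.
- knob_grip (a point): On the knob's vertical axis, inside its bar, 56 mm above the bench; x along the bar (turns with the knob). The bar is 46 long, 12 wide, and runs from 39 to 67 mm above the bench with a 36 mm cam disc (28 to 34 mm high) and hub below.
- jaw: The sliding jaw with its bar, pointer and pull post, 300 g. Its origin and axes coincide with those of the jig while shut; it moves up to 65 mm along the jig's -x (towards the robot). A spring always pulls it shut: 4 N when shut, 1 N more for each 10 mm of opening.
- post_grip (a point): On the axis of the jaw's upright black pull post, 54 mm above the bench; axes as the jig's. The post is round, 20 mm in diameter, with a straight stem from 32 to 73 mm above the bench; it lies 30 mm towards the robot from the jig's origin when the jaw is shut and moves with the jaw.
- jaw_pointer (a point): Tip of the jaw's small dark pointer, on the right side of the jaw, 28 mm above the bench; axes as the jig's. It moves with the jaw.
- index_tip (a point): Tip of the pointed index, a small 14 x 22 mm brass slider on the steel scale on the right of the jaw, top 38 mm above the bench; axes as the jig's. It is set 22 to 52 mm nearer the robot than the pointer of the shut jaw, and stays put unless pushed. The jaw is at the mark when both tips have the same position along the jig's x; sideways they then lie 2 mm apart.
- flux_tin: Bystander: small round black tin, 41 mm wide, 24 mm high, right of the jig; origin under its centre.
- doming_block: Bystander: brass cube with hollows, 42 mm, left of the jig; origin under its centre.
- screwdriver: Bystander: screwdriver with red handle, 170 mm long, 21 mm thick, lying right of the jig; origin under its middle.

How it is judged:
On the way, in this order (a step that is already met when the one before it is completed fails the run):
1. the knob is at its anticlockwise stop while the jaw is still shut (value of joint lock_knob above 1.47 rad and x of jaw in the frame of jig above -0.01 m), for 0.2 s.
2. the robot holds the jaw with its pointer opposite the index (x of jaw_pointer in the frame of index_tip between -0.004 and 0.004 m and contact force between the fingers and jaw above 1.5 N), for 0.3 s.
At the end, for the whole second after the job is handed in: The fingers hold the jaw (more than 1.5 N) at rest against its spring, its pointer within 4 mm of the index along the jig; the knob is within 0.1 rad of its anticlockwise stop; the index has moved less than 4 mm (all of step 2 and linear speed of jaw below 0.01 m/s and value of joint lock_knob above 1.47 rad and distance of index_tip from where it was at the start of the episode below 0.004 m); the arm keeps its last pose, push and grip.
It fails at once if the index is shifted by more than 4 mm (distance of index_tip from where it was at the start of the episode above 0.004 m).
It fails at once if a thing lying round the jig is shoved by more than 20 mm (distance of any of flux_tin, doming_block, screwdriver from where it was at the start of the episode above 0.02 m).
It also fails if it takes over 42 s, if anything falls off the work surface, if the arm or the gripper's body presses on something with over 40 N, if the wrist force passes 120 N, or if a joint passes its speed limit or range.

## Working session

There is one attempt and no reset: what is moved stays moved. The work goes in short steps, Python scripts to look and compute and a tool call to move; the robot and the scene stay as the last step left them, time stands still between calls to the robot, and variables do not carry over. Pictures are saved under pics/ and viewed, at most 10 in all, crops included, and the job is handed in when it is done.

Besides the shell and the picture viewer there is one more tool, called after "Call:" as a command line: name --pt "numbers of a row" for each row, then --argument value for the rest. jog_arm: Moves the arm, as the interface text tells. Its arguments: {"type":"object","properties":{"rows":{"type":"array","items":{"type":"array","items":{"type":"number"}}},"grip":{"type":"number"},"squeeze":{"type":"number"}},"required":["rows"]}

```bash
mkdir -p pics
cat > h.py <<'E'
import numpy as np, cv2
from cell import readout,get_image,calibration,robot,spot_in
def cam(n):
    c=calibration(n); K=np.array(c["mtx"])
    if "pose" in c: return K,np.array(c["pose"])
    s=readout.observe(); T=np.eye(4); T[:3,:3]=s["ee_rot"]; T[:3,3]=s["eef_pos"]
    return K,T@np.array(c["T_tool_cam"])
def ray(n,u,v,z,kp=None):
    K,P=kp or cam(n); d=P[:3,:3]@np.linalg.solve(K,[u,v,1]); o=P[:3,3]
    return o+d*(z-o[2])/d[2]
def proj(n,p,kp=None):
    K,P=kp or cam(n); q=K@(P[:3,:3].T@(np.array(p)-P[:3,3])); return q[:2]/q[2]
E
python3 - <<'E'
from h import *
np.set_printoptions(precision=3,suppress=True)
s=readout.observe(); print(s["ee_rot"],s["opening"],robot.grip_depth,s["time"])
for n in ["top","scene"]:
    im=get_image(n); cv2.imwrite(f"pics/{n}0.png",cv2.resize(im[...,::-1],(800,600),interpolation=3))
    for l,z in [("jig",.012),("lock_knob",.067),("jaw",.03),("post_grip",.075),("index_tip",.038),("flux_tin",.024),("doming_block",.042),("screwdriver",.02)]:
        for r in spot_in(l,n)[:1]: b=r["bbox"];print(n,l,r["conf"],np.array(b),ray(n,b[0],b[1],z))
E
```

```text
[[-0.973  0.231 -0.001]
 [ 0.231  0.973 -0.002]
 [ 0.    -0.002 -1.   ]] 0.09370972173061808 0.0188 0.0
top jig 0.77 [250.1 212.2  92.1 106.4] [ 0.522 -0.21   0.012]
top lock_knob 0.73 [239.1 188.9  19.3   7.9] [ 0.574 -0.184  0.067]
top jaw 0.59 [254.  203.3  40.8  60. ] [ 0.543 -0.219  0.03 ]
top post_grip 0.83 [255.8 205.3  44.1  57. ] [ 0.535 -0.223  0.075]
top flux_tin 0.52 [283.6 268.1  14.3  19.1] [ 0.386 -0.29   0.024]
top doming_block 0.82 [218.2 154.2  26.5  20.3] [ 0.663 -0.133  0.042]
top screwdriver 0.65 [312.5 217.   44.3  53.4] [ 0.509 -0.363  0.02 ]
scene jig 0.55 [221.5 208.3 127.6  71. ] [ 0.523 -0.202  0.012]
scene lock_knob 0.67 [234.2 198.1  69.7  26.9] [ 0.501 -0.257  0.067]
scene jaw 0.71 [223.  206.2 129.6  70.8] [ 0.509 -0.219  0.03 ]
scene post_grip 0.68 [233.2 198.8  72.9  23.4] [ 0.487 -0.266  0.075]
scene index_tip 0.49 [232.2 200.8  72.5  30. ] [ 0.528 -0.228  0.038]
scene flux_tin 0.62 [211.9 252.1  21.7  17.8] [ 0.383 -0.305  0.024]
scene doming_block 0.68 [240.1 172.3  24.8  24.6] [ 0.634 -0.16   0.042]
scene screwdriver 0.82 [279.6 242.6  79.4  16. ] [ 0.492 -0.377  0.02 ]
```

Run:
```python
import cv2
a=cv2.imread("pics/top0.png")[170:490,270:590]; cv2.imwrite("pics/topc.png",cv2.resize(a,(600,600),interpolation=2))
```

```text
(no output)
```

View pics/topc.png

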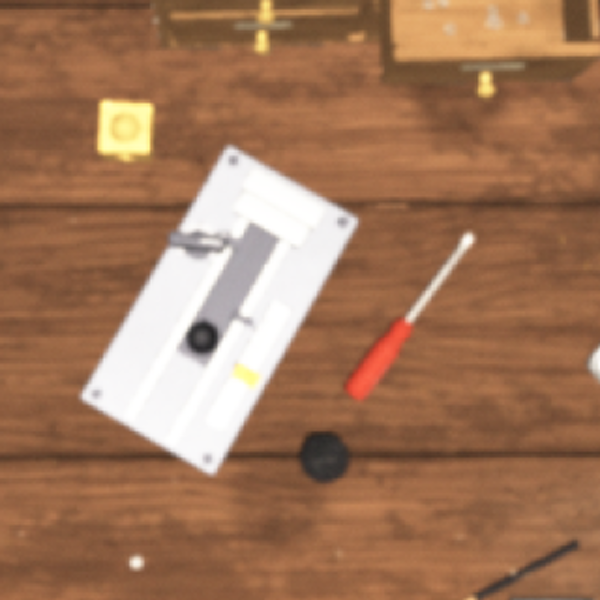

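View pics/scene0.png

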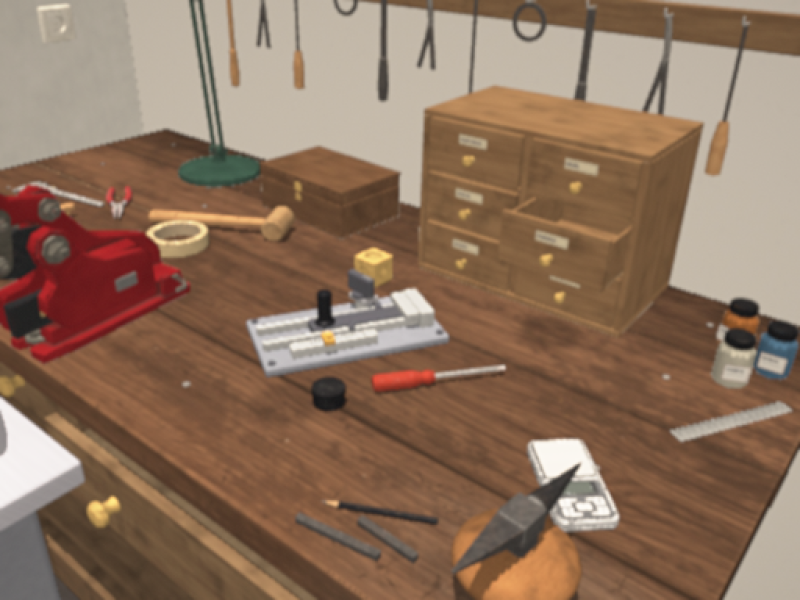

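The top crop shows the jig turned about -30° (corners at 230,146; 358,217; 215,475; 82,398), the knob bar at (203,241), the post at (203,336) and the brass index at (246,375). The scene view agrees with this. I'll compute the poses next.

Run:
```python
from h import *
np.set_printoptions(precision=4,suppress=True)
o=lambda c:(np.array(c)/1.875+[270,170])/1.5625
kp=cam("top")
C=np.array([ray("top",*o(c),.012,kp) for c in [(230,146),(358,217),(215,475),(82,398)]])
print(C, np.linalg.norm(C[0]-C[3]),np.linalg.norm(C[0]-C[1]))
x=C[0]+C[1]-C[2]-C[3]; yaw=np.arctan2(x[1],x[0]); c=C.mean(0); print("yaw",np.degrees(yaw),c)
R=np.array([[np.cos(yaw),-np.sin(yaw)],[np.sin(yaw),np.cos(yaw)]])
for n,p,z in [("knob",(203,241),.06),("kL",(170,240),.06),("kR",(230,243),.06),("post",(204,330),.075),("ptr",(253,321),.028),("idx",(246,375),.038)]:
    w=ray("top",*o(p),z,kp); print(n,w,R.T@(w-c)[:2])
print(kp[1])
s=readout.observe();print(s["joint_pos"])
```

```text
[[ 0.657  -0.2139  0.012 ]
 [ 0.5947 -0.3226  0.012 ]
 [ 0.3787 -0.1993  0.012 ]
 [ 0.4431 -0.088   0.012 ]] 0.24819497264077156 0.12525613086325804
yaw -30.099298257558438 [ 0.5184 -0.2059  0.012 ]
knob [ 0.5698 -0.1911  0.06  ] [0.0371 0.0386]
kL [ 0.5708 -0.1645  0.06  ] [0.0246 0.0621]
kR [ 0.568  -0.2129  0.06  ] [0.0464 0.0189]
post [ 0.4977 -0.1918  0.075 ] [-0.0249  0.0019]
ptr [ 0.5062 -0.2317  0.028 ] [ 0.0024 -0.0284]
idx [ 0.4618 -0.2253  0.038 ] [-0.0392 -0.0451]
[[-0.0063 -0.9952  0.0978  0.4751]
 [-1.      0.0067  0.0041 -0.2062]
 [-0.0047 -0.0978 -0.9952  0.9251]
 [ 0.      0.      0.      1.    ]]
[ 1.2349  0.0872  1.3707 -0.      1.6836 -0.103 ]
```

View pics/top0.png

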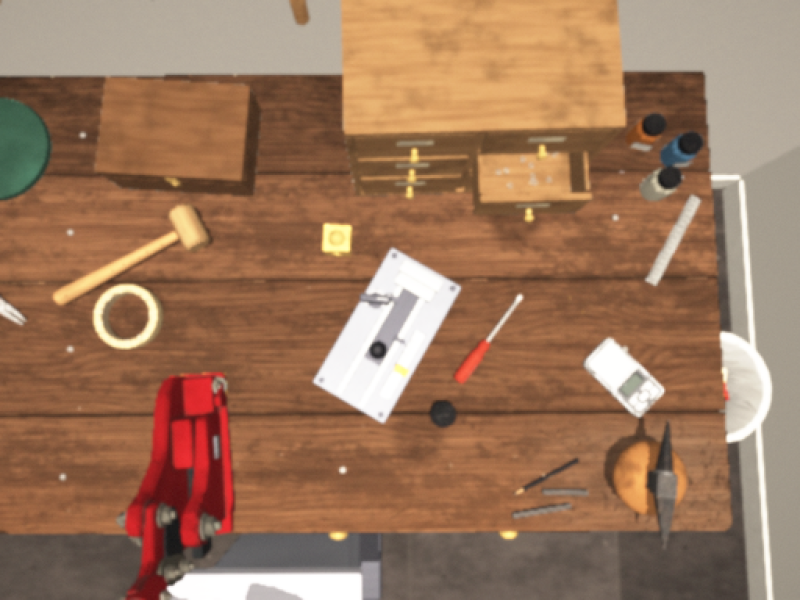

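Run:
```python
from h import *
np.set_printoptions(precision=3,suppress=True)
for p in [(60,0),(60,310),(130,330),(260,250),(0,600),(800,600)]: print(p,ray("top",p[0]/1.5625,p[1]/1.5625,0.05))
```

```text
(60, 0) [1.06  0.321 0.05 ]
(60, 310) [0.557 0.297 0.05 ]
(130, 330) [0.525 0.188 0.05 ]
(260, 250) [ 0.648 -0.009  0.05 ]
(0, 600) [0.132 0.363 0.05 ]
(800, 600) [ 0.127 -0.8    0.05 ]
```

The top view shows a red bench shear at px (130–235, 375–600), right on the straight path. I'll estimate how tall it is.

Run:
```python
from h import *
np.set_printoptions(precision=3,suppress=True)
for z in np.arange(0,.45,.05):
    print(round(z,2),ray("top",205/1.5625,527/1.5625,z)[:2],ray("top",135/1.5625,520/1.5625,z)[:2],ray("scene",35/1.5625,190/1.5625,z)[:2],ray("scene",50/1.5625,250/1.5625,z)[:2])
K,P=cam("scene");print(P)
```

```text
0.0 [0.22  0.082] [0.231 0.192] [0.521 0.631] [0.396 0.348]
0.05 [0.234 0.066] [0.244 0.17 ] [0.461 0.499] [0.348 0.242]
0.1 [0.247 0.051] [0.257 0.149] [0.401 0.366] [0.3   0.136]
0.15 [0.261 0.035] [0.271 0.127] [0.341 0.234] [0.251 0.03 ]
0.2 [0.275 0.02 ] [0.284 0.106] [0.282 0.101] [ 0.203 -0.077]
0.25 [0.289 0.004] [0.297 0.084] [ 0.222 -0.031] [ 0.155 -0.183]
0.3 [ 0.303 -0.012] [0.31  0.063] [ 0.162 -0.164] [ 0.107 -0.289]
0.35 [ 0.316 -0.027] [0.323 0.041] [ 0.102 -0.296] [ 0.059 -0.395]
0.4 [ 0.33  -0.043] [0.337 0.02 ] [ 0.042 -0.429] [ 0.011 -0.501]
[[ 0.632 -0.354  0.689 -0.121]
 [-0.775 -0.308  0.553 -0.79 ]
 [ 0.017 -0.883 -0.469  0.536]
 [ 0.     0.     0.     1.   ]]
```

Call:
jog_arm --pt "0 0 -5 0" --pt "0 0 -5 0" --pt "0 0 -5 0" --pt "-1 0 -4.5 0" --pt "-4.5 -1 0 0" --pt "-4.5 -1 0 0" --pt "-4.5 -1 0 0" --pt "-4.5 -1 0 0" --pt "-4.5 -1 0 0" --pt "-4.5 -1 0 0" --pt "-4.5 -1 0 0" --pt "-4.5 -1 0 0" --pt "-4.0 -1 0 0"

```text
time: 2.52
eef_pos: [0.5065, 0.3521, 0.4003]
ee_rot: [[-0.973, 0.231, -0.0], [0.231, 0.973, 0.0], [0.0, -0.0, -1.0]]
contact_force: [0.2, 0.3, -0.1]
opening: 0.0937
gripper_force: 0.0
```

Call:
jog_arm --pt "-1.4 -5.8 0 0" --pt "-1.4 -5.8 0 0" --pt "-1.4 -5.8 0 0" --pt "-1.4 -5.8 0 0" --pt "-1.4 -5.8 0 0" --pt "-1.4 -5.8 0 0" --pt "-1.4 -5.8 0 0" --pt "-1.4 -5.8 0 0" --pt "-1.4 -5.8 0 0"

```text
time: 3.65
eef_pos: [0.5069, -0.1859, 0.4006]
ee_rot: [[-0.973, 0.231, 0.001], [0.231, 0.973, 0.0], [-0.001, 0.0, -1.0]]
contact_force: [0.8, 0.2, 0.3]
opening: 0.0939
gripper_force: 0.0
```

Call:
jog_arm --pt "0 0 0 10.6" --pt "0 0 0 10.6" --pt "0 0 0 10.6" --pt "0 0 0 10.6" --pt "0 0 2 10.6" --pt "0 0 2 10.6" --pt "0 0 2 10.6" --pt "0 0 2 10.6" --pt "0 0 2 10.6" --pt "0 0 2 10.6" --pt "0 0 0 0" --grip -0.1

```text
time: 5.03
eef_pos: [0.5065, -0.1836, 0.2786]
ee_rot: [[0.488, 0.873, -0.004], [0.873, -0.488, 0.002], [-0.0, -0.004, -1.0]]
contact_force: [0.4, -0.6, -0.5]
opening: 0.0422
gripper_force: 0.0
```

Run:
```python
from h import *
np.set_printoptions(precision=4,suppress=True)
s=readout.observe();print(s["eef_pos"],s["ee_rot"],s["joint_pos"],s["opening"])
kp=cam("wrist");im=get_image("wrist");np.savez("w1.npz",K=kp[0],P=kp[1]);cv2.imwrite("pics/w1.png",cv2.resize(im[...,::-1],(800,600),interpolation=3))
for l in ["lock_knob","post_grip","index_tip","jaw_pointer","jig"]:
    for r in spot_in(l,"wrist")[:2]: print(l,r)
print(kp[1])
```

```text
[ 0.5065 -0.1836  0.2786] [[ 0.4881  0.8728 -0.0035]
 [ 0.8728 -0.488   0.0018]
 [-0.0001 -0.004  -1.    ]] [-0.4531  0.0626  1.2535  0.0001  1.8295  0.0568] 0.042227796274413504
lock_knob {'bbox': [286.4, 151.4, 22.0, 30.5], 'conf': 0.92}
lock_knob {'bbox': [300.9, 246.9, 89.3, 18.5], 'conf': 0.32}
post_grip {'bbox': [278.4, 174.8, 91.5, 43.7], 'conf': 0.74}
post_grip {'bbox': [228.1, 245.4, 21.6, 19.3], 'conf': 0.44}
index_tip {'bbox': [240.2, 200.5, 4.3, 9.4], 'conf': 0.66}
jaw_pointer {'bbox': [278.9, 174.6, 95.9, 39.9], 'conf': 0.65}
jig {'bbox': [265.9, 170.5, 154.5, 78.4], 'conf': 0.63}
[[ 0.8725 -0.4697 -0.1348  0.5453]
 [-0.4887 -0.8408 -0.2331 -0.1162]
 [-0.0039  0.2692 -0.9631  0.4578]
 [ 0.      0.      0.      1.    ]]
```

View pics/w1.png

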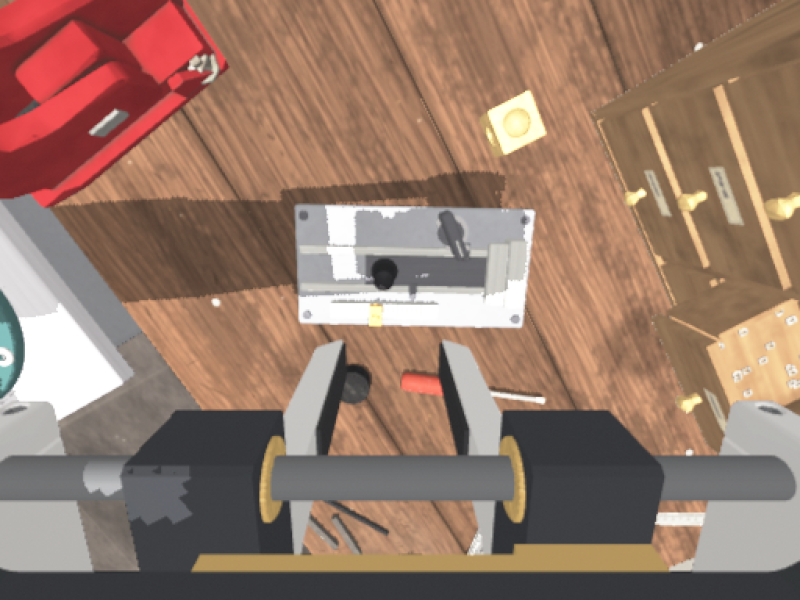

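Run:
```python
import cv2
a=cv2.imread("pics/w1.png")[190:340,285:545]; cv2.imwrite("pics/w1c.png",cv2.resize(a,(780,450),interpolation=2))
```

```text
(no output)
```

View pics/w1c.png

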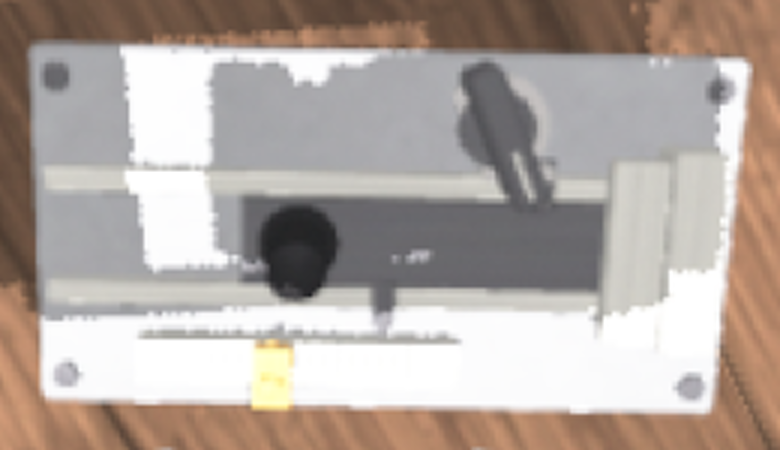

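```bash
cat >> h.py <<'E'
def box(c,ang,l,w,z0,z1):
    R=np.array([[np.cos(ang),-np.sin(ang)],[np.sin(ang),np.cos(ang)]])
    q=np.array([[l,w],[-l,w],[-l,-w],[l,-w]])/2@R.T+c
    return np.array([[*p,z] for z in (z0,z1) for p in q])
E
python3 - <<'E'
from h import *
np.set_printoptions(precision=4,suppress=True)
d=np.load("w1.npz");kp=(d["K"],d["P"])
o=lambda c:(np.array(c)/3+[285,190])/1.5625
inv=lambda q:((np.array(q)*1.5625)-[285,190])*3
C=np.array([ray("w",*o(c),.012,kp) for c in [(748,60),(712,412),(45,400),(32,44)]])
print(np.linalg.norm(C[0]-C[3]),np.linalg.norm(C[0]-C[1]))
x=C[0]+C[1]-C[2]-C[3]; yaw=np.arctan2(x[1],x[0]); c=C.mean(0)[:2]; print("yaw",np.degrees(yaw),c)
R=np.array([[np.cos(yaw),-np.sin(yaw)],[np.sin(yaw),np.cos(yaw)]])
for n,p,z in [("disc",(497,125),.034),("kT",(525,160),.067),("posttop",(297,275),.075),("ptr",(382,328),.028),("idxedge",(272,342),.038),("idxtip",(279,330),.03)]:
    w=ray("w",*o(p),z,kp)[:2]; print(n,w,R.T@(w-c))
im=cv2.imread("pics/w1c.png"); a=[]
for deg in (15,25,35):
    b=im.copy(); kc=c+R@[.037,.038]
    q=np.array([inv(proj("w",p,kp)) for p in box(kc,yaw+np.pi/2+np.radians(deg),.046,.012,.039,.067)]).astype(int)
    cv2.polylines(b,[q[:4]],1,(255,0,0),1);cv2.polylines(b,[q[4:]],1,(0,255,0),1)
    th=np.linspace(0,6.28,40)
    for cc,r,z,col in [(kc,.018,.034,(0,0,255)),(c+R@[-.03,0],.01,.073,(0,255,255))]:
        q=np.array([inv(proj("w",[cc[0]+r*np.cos(t),cc[1]+r*np.sin(t),z],kp)) for t in th]).astype(int);cv2.polylines(b,[q],1,col,1)
    a.append(cv2.resize(b[20:330,220:620],(260*2-254,206))) if 0 else a.append(b[20:330,230:600])
cv2.imwrite("pics/ov.png",cv2.resize(np.hstack(a),(800,224),interpolation=3))
E
```

```text
0.24639610381272006 0.12815704115157817
yaw -30.37873541453874 [ 0.5197 -0.2049]
disc [ 0.5715 -0.1859] [0.0351 0.0426]
kT [ 0.5721 -0.1943] [0.0398 0.0357]
posttop [ 0.4939 -0.1901] [-0.0298 -0.0003]
ptr [ 0.5042 -0.2304] [-0.0005 -0.0298]
idxedge [ 0.4697 -0.2136] [-0.0388 -0.0328]
idxtip [ 0.4726 -0.2129] [-0.0367 -0.0307]
```

View pics/ov.png

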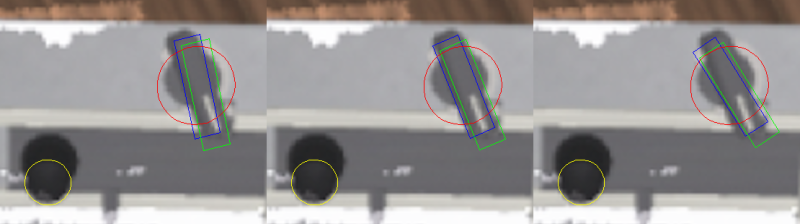

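The overlay shows the knob at about 22° already, centred near jig (35, 40) mm, with the post at (-30, 0) as specified. Moving over the knob.

Call:
jog_arm --pt "2.6 5.7 0 0" --pt "0 0 4.5 -10.5" --pt "0 0 4.5 -10.5" --pt "0 0 4.5 0" --pt "0 0 4 0" --pt "0 0 2 0" --pt "0 0 2 0" --pt "0 0 1 0" --pt "0 0 0.7 0" --pt "0 0 0 0" --pt "0 0 0 0"

```text
time: 6.7
eef_pos: [0.5701, -0.1895, 0.0494]
ee_rot: [[0.145, 0.989, 0.002], [0.989, -0.145, -0.001], [-0.0, 0.002, -1.0]]
contact_force: [0.4, 0.1, -0.4]
opening: 0.0422
gripper_force: 0.0
```

Call:
jog_arm --pt "0 0 0 0" --pt "0 0 0 0" --pt "0 0 0 0" --pt "0 0 0 0" --pt "0 0 0 0" --pt "0 0 0 0" --grip -1 --squeeze 15

```text
time: 7.45
eef_pos: [0.57, -0.1893, 0.0486]
ee_rot: [[0.145, 0.989, 0.001], [0.989, -0.145, -0.0], [-0.0, 0.001, -1.0]]
contact_force: [2.3, -0.8, -1.0]
opening: 0.0119
gripper_force: 15.0
```

Run:
```python
from h import *
np.set_printoptions(precision=4,suppress=True)
s=readout.observe();print(s["eef_pos"],s["joint_pos"],s["opening"],s["gripper_force"],s["ft_torque"])
im=get_image("wrist");cv2.imwrite("pics/w2.png",cv2.resize(im[...,::-1],(800,600),interpolation=3))
```

```text
[ 0.57   -0.1893  0.0486] [-0.4152  0.2765  1.4674  0.0003  1.3965 -0.2697] 0.011943192666511181 14.958108365535736 [-0.1172 -0.3526  0.0569]
```

View pics/w2.png

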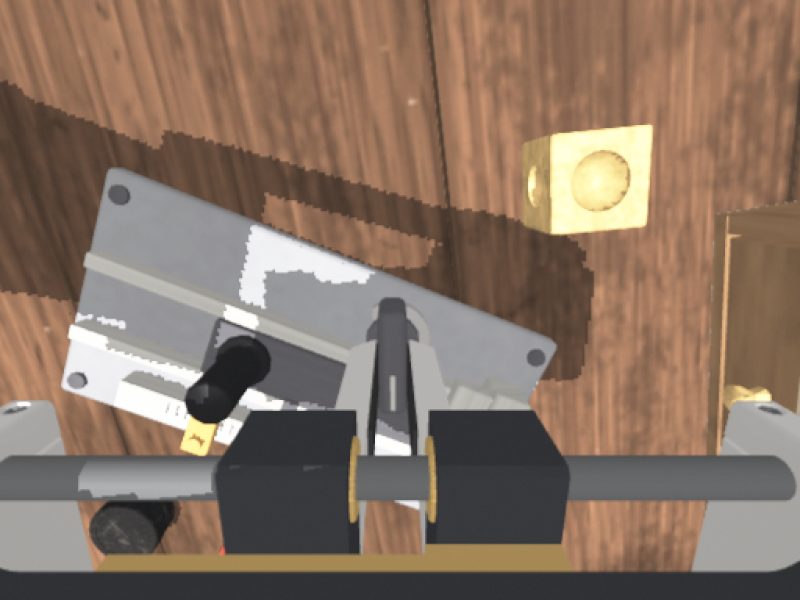

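The bar is gripped flush with an 11.9 mm opening, so the knob starts at about 22°. Turning it anticlockwise about 68°.

Call:
jog_arm --pt "0 0 0 -8" --pt "0 0 0 -8" --pt "0 0 0 -8" --pt "0 0 0 -8" --pt "0 0 0 -8" --pt "0 0 0 -8" --pt "0 0 0 -8" --pt "0 0 0 -6" --pt "0 0 0 -3" --pt "0 0 0 0" --pt "0 0 0 0"

```text
time: 8.88
eef_pos: [0.5743, -0.1873, 0.0487]
ee_rot: [[-0.836, 0.549, 0.011], [0.549, 0.836, 0.003], [-0.007, 0.008, -1.0]]
contact_force: [13.4, 3.4, -6.0]
opening: 0.0121
gripper_force: 15.0
```

Run:
```python
from h import *
s=readout.observe();print(s["eef_pos"],s["joint_pos"],s["opening"],s["gripper_force"],s["ft_torque"],np.degrees(np.arctan2(s["ee_rot"][1][1],s["ee_rot"][0][1])))
```

```text
[ 0.57432198 -0.18730009  0.048655  ] [-0.4130059   0.27780705  1.46574582  0.00684502  1.38942935 -1.40409689] 0.01210334508562174 14.995474219322205 [ 0.51246155 -2.27427073  0.00327897] 56.71795565762511
```

Call:
jog_arm --pt "-0.2 0.35 0 0" --pt "0 0 0 -3" --pt "0 0 0 -3" --pt "0 0 0 -2" --pt "0 0 0 0" --pt "0 0 0 0"

```text
time: 9.62
eef_pos: [0.5743, -0.1869, 0.0487]
ee_rot: [[-0.904, 0.428, 0.003], [0.428, 0.904, 0.001], [-0.002, 0.002, -1.0]]
contact_force: [5.8, 0.9, -1.5]
opening: 0.0124
gripper_force: 15.7
```

Run:
```python
from h import *
s=readout.observe();print(s["eef_pos"],s["joint_pos"],s["opening"],s["gripper_force"],s["ft_torque"],np.degrees(np.arctan2(s["ee_rot"][1][1],s["ee_rot"][0][1])))
im=get_image("wrist");cv2.imwrite("pics/w3.png",cv2.resize(im[...,::-1],(800,600),interpolation=3))
```

```text
[ 0.57428737 -0.18686731  0.04865587] [-0.40960463  0.28254388  1.45972841  0.0020231   1.39723061 -1.53807242] 0.012426145576009968 15.690099871717393 [ 0.20086023 -0.99754826 -0.27966052] 64.63666235529945
```

View pics/w3.png

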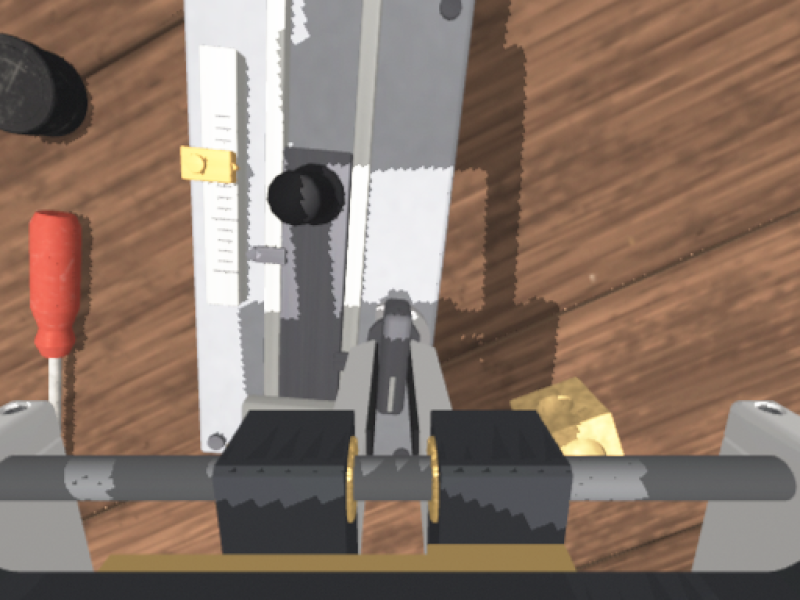

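The picture shows the bar along the jig x axis, with a −0.28 N m stop torque. The index tip is at about (237,163), the pointer tip at about (249,254) and the post top at about (293,197). Releasing and measuring.

Run:
```python
from h import *
np.set_printoptions(precision=4,suppress=True)
kp=cam("wrist")
r=lambda u,v,z: ray("w",u/1.5625,v/1.5625,z,kp)[:2]
y=np.radians(-30.2);ex=np.array([np.cos(y),np.sin(y)])
rail=r(272,380,.03)-r(277,10,.03);print("rail",np.degrees(np.arctan2(rail[1],rail[0])))
po=r(293,197,.075);ix=r(237,163,.03);ix2=r(236,165,.038);pt=r(249,254,.028);print(po,ix,ix2,pt,"gap",(pt-ix)@ex,(pt-ix2)@ex,"post-ptr",(po-pt)@ex)
for l in ["index_tip","jaw_pointer","post_grip"]:
    for q in spot_in(l,"wrist")[:2]: print(l,q["conf"],np.array(q["bbox"])*1.5625)
```

```text
rail -30.473697413110962
[ 0.4934 -0.1875] [ 0.4668 -0.2128] [ 0.4689 -0.2112] [ 0.5045 -0.2296] gap 0.040959362877524164 0.04001630808432969 post-ptr -0.030679871407688387
index_tip 0.98 [209.0625 162.9688  56.4062  36.5625]
jaw_pointer 0.66 [298.9062 284.0625 115.9375 268.125 ]
jaw_pointer 0.36 [397.6562 356.875   66.0938 114.0625]
post_grip 0.59 [292.6562 280.9375 108.125  275.4688]
post_grip 0.51 [330.3125 230.1563 291.4062 454.8438]
```

Call:
jog_arm --pt "0 0 0 0" --pt "0 0 0 0" --pt "0 0 0 0" --pt "0 0 0 0" --grip 0.1

```text
time: 10.32
eef_pos: [0.5728, -0.1874, 0.0484]
ee_rot: [[-0.904, 0.428, -0.001], [0.428, 0.904, 0.0], [0.001, -0.0, -1.0]]
contact_force: [0.4, 1.1, 0.7]
opening: 0.0494
gripper_force: 0.0
```

Call:
jog_arm --pt "0 0 -2 0" --pt "0 0 -5 0" --pt "0 0 -5 0" --pt "0 0 0 10.5" --pt "0 0 0 10.5" --pt "0 0 0 10.5" --pt "0 0 0 10.5" --pt "0 0 0 10.5" --pt "0 0 0 10.5" --pt "0 0 0 10.5" --pt "0 0 0 10.5" --pt "0 0 0 10.5" --pt "0 0 0 0" --pt "0 0 0 0"

```text
time: 12.08
eef_pos: [0.573, -0.1874, 0.1684]
ee_rot: [[0.495, 0.869, -0.0], [0.869, -0.495, 0.0], [0.0, -0.0, -1.0]]
contact_force: [-0.0, -0.2, -0.8]
opening: 0.0516
gripper_force: 0.0
```

Run:
```python
from h import *
s=readout.observe();print(s["eef_pos"],s["ee_rot"],s["joint_pos"],s["opening"])
im=get_image("wrist");cv2.imwrite("pics/w4.png",cv2.resize(im[...,::-1],(800,600),interpolation=3))
kp=cam("wrist");np.savez("w4.npz",K=kp[0],P=kp[1])
```

```text
[ 0.57303107 -0.1874005   0.16841886] [[ 4.95363432e-01  8.68685813e-01 -1.69924514e-04]
 [ 8.68685829e-01 -4.95363419e-01  1.13226720e-04]
 [ 1.41840569e-05 -2.03699394e-04 -9.99999979e-01]] [-4.10110007e-01  2.14569470e-01  1.29959630e+00  3.61453330e-05
  1.62762786e+00  1.08145192e-01] 0.051565787161851756
```

View pics/w4.png

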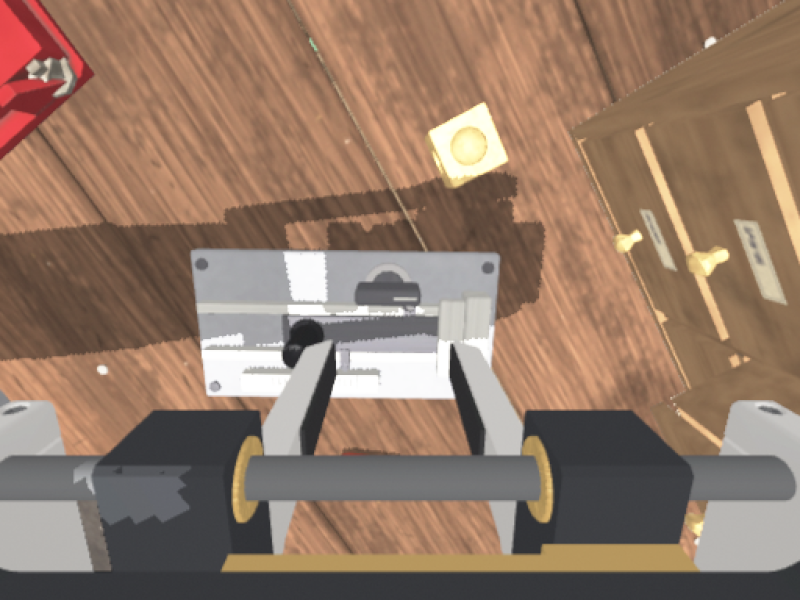

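Knob still along jig x at (387,293), so it stayed at its stop. Next I move over the post, lower and grip it, with the fingers closing along the jig x axis.

Call:
jog_arm --pt "-2 -3.4 0 0" --pt "-2 -3.4 0 0" --pt "0 0 2 0" --pt "0 0 3 0" --pt "0 0 3 0" --pt "0 0 2.5 0" --pt "0 0 1.5 0" --pt "0 0 0.6 0" --pt "0 0 0 0"

```text
time: 13.25
eef_pos: [0.4945, -0.1884, 0.0428]
ee_rot: [[0.497, 0.868, 0.0], [0.868, -0.497, -0.0], [0.0, 0.0, -1.0]]
contact_force: [0.1, 0.6, 0.6]
opening: 0.0517
gripper_force: 0.0
```

Call:
jog_arm --pt "0 0 0 0" --pt "0 0 0 0" --pt "0 0 0 0" --pt "0 0 0 0" --pt "0 0 0 0" --pt "0 0 0 0" --grip -1 --squeeze 35

```text
time: 14.0
eef_pos: [0.4936, -0.1879, 0.0428]
ee_rot: [[0.497, 0.867, -0.001], [0.867, -0.497, 0.001], [0.0, -0.002, -1.0]]
contact_force: [-4.4, 2.3, 5.3]
opening: 0.0192
gripper_force: 35.0
```

Call:
jog_arm --pt "0 -0.4 0 0" --pt "0 -0.5 0 0" --pt "0 -0.5 0 0" --pt "0 -0.5 0 0" --pt "0 -0.5 0 0" --pt "0 -0.5 0 0" --pt "0 -0.5 0 0" --pt "0 0 0 0" --pt "0 0 0 0"

```text
time: 15.12
eef_pos: [0.4671, -0.1723, 0.0428]
ee_rot: [[0.498, 0.867, 0.006], [0.867, -0.498, -0.002], [0.001, 0.006, -1.0]]
contact_force: [6.8, -3.2, -2.8]
opening: 0.0194
gripper_force: 35.0
```

Run:
```python
from h import *
s=readout.observe();print(s["eef_pos"],s["opening"],s["gripper_force"],s["ft_torque"])
o=[]
for n in ("wrist","top","scene"):
    im=get_image(n)[...,::-1].copy(); cv2.imwrite(f"pics/{n}5.png",im)
    if n!="wrist":
        u,v=proj(n,[.47,-.213,.03]).astype(int);o.append(cv2.resize(im[v-30:v+30,u-40:u+40],(400,300),interpolation=2))
    else: 
        kp=cam(n);u,v=proj(n,[.47,-.213,.03]).astype(int);print(u,v);o.append(cv2.resize(im,(400,300),interpolation=3))
o.append(o[0]*0)
cv2.imwrite("pics/m5.png",np.vstack([np.hstack(o[:2]),np.hstack(o[2:])]))
```

```text
[ 0.4671204  -0.17229459  0.04278227] 0.019390644913487798 35.02870260912459 [-0.37415157 -0.75846304  0.04215768]
278 261
```

View pics/m5.png

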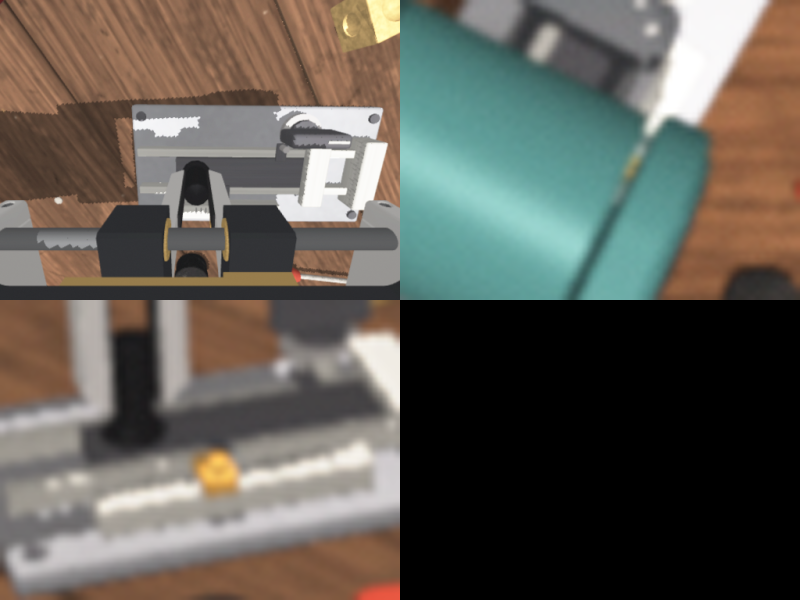

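Ten pictures are used up, so the remaining checks are numerical. The jaw has moved 30.7 mm and the earlier views put the gap at about 38–41 mm. I'll refine the index position from its yellow mask in the saved pictures.

Run:
```python
from h import *
from scipy.optimize import minimize
T=np.eye(4);a=np.radians(64.63666)
T[:3,:3]=[[-.904,.428,.003],[.428,.904,.001],[-.002,.002,-1]];T[:3,3]=[.57428737,-.18686731,.04865587]
c=calibration("wrist");d=np.load("w1.npz")
y=np.radians(-30.3);ex=np.array([np.cos(y),np.sin(y)]);ey=np.array([-ex[1],ex[0]])
for n,kp,win,f in [("w1",(d["K"],d["P"]),(340,300,400,335),"w1"),("w3",(np.array(c["mtx"]),T@np.array(c["T_tool_cam"])),(160,120,245,200),"w3"),("top",cam("top"),(380,350,420,385),"top0"),("scene",cam("scene"),(310,320,350,350),"scene0")]:
    im=cv2.imread(f"pics/{f}.png");h=cv2.cvtColor(im,cv2.COLOR_BGR2HSV)
    m=((h[...,0]>12)&(h[...,0]<35)&(h[...,1]>90)&(h[...,2]>90)).astype(np.float32)
    k=np.zeros_like(m);k[win[1]:win[3],win[0]:win[2]]=1;m*=k
    M=m[win[1]:win[3],win[0]:win[2]]
    def iou(p):
        q=np.array([proj("w",v,kp) for v in box(np.array([.519,-.2054])+ex*p[0]/1e3+ey*p[1]/1e3,y,.014,.022,.029,.038)])*1.5625
        b=np.zeros_like(M);hu=cv2.convexHull((((q-win[:2])*16)).astype(np.int32).reshape(-1,1,2));cv2.fillConvexPoly(b,hu,1,cv2.LINE_AA,4)
        return -np.minimum(b,M).sum()/max(np.maximum(b,M).sum(),1)
    r=min((minimize(iou,[x0,y0],method="Nelder-Mead",options=dict(initial_simplex=[[x0,y0],[x0+3,y0],[x0,y0+3]])) for x0 in(-42,-38) for y0 in(-48,-40)),key=lambda r:r.fun)
    P={"w1":((382/3+285),(328/3+190)),"w3":(249,254),"top":((253/1.875+270),(321/1.875+170)),"scene":None}[n]
    px=0 if P is None else (ray("w",P[0]/1.5625,P[1]/1.5625,.028,kp)[:2]-[.519,-.2054])@ex*1e3
    print(n,M.sum(),r.x,r.fun,"ptr",px,"gap",px-r.x[0])
```

```text
w1 67.0 [-38.77784729 -46.09577179] -0.17528735101222992 ptr -0.16894611921027597 gap 38.60890117082879
w3 1492.0 [-39.36641492 -42.66485215] -0.665273904800415 ptr -0.14749665154839012 gap 39.218918267947195
top 43.0 [-38.1875 -43.5625] -0.281879186630249 ptr 2.2210213164635246 gap 40.40852131646353
scene 145.0 [-40.015625  -53.6484375] -0.677570104598999 ptr 0 gap 40.015625
```

Call:
jog_arm --pt "0 -0.3 0 0" --pt "0 -0.3 0 0" --pt "0 -0.28 0 0" --pt "0 0 0 0" --pt "0 0 0 0" --pt "0 0 0 0" --pt "0 0 0 0" --pt "0 0 0 0"

```text
time: 16.27
eef_pos: [0.4598, -0.168, 0.0428]
ee_rot: [[0.498, 0.867, 0.007], [0.867, -0.498, -0.002], [0.001, 0.007, -1.0]]
contact_force: [6.3, -2.9, -3.2]
opening: 0.0193
gripper_force: 35.0
```

Run:
```python
from h import *
from cell import readout
s=readout.observe();e=np.array(s["eef_pos"]);y=np.radians(-30.3);ex=np.array([np.cos(y),np.sin(y)])
print(e,(e[:2]-[.4936,-.1879])@ex*1e3,s["opening"],s["gripper_force"],s["contact_force"])
# scene check: bits that moved between the shut and present picture
b=get_image("scene")[...,::-1].copy();cv2.imwrite("pics/scene6.png",b)
d=np.load("w1.npz")
for l in ("index_tip","jaw_pointer","lock_knob"):
    for q in spot_in(l,"scene")[:2]: print(l,q)
# same index location in scene as at start?
def cen(im):
    h=cv2.cvtColor(im,cv2.COLOR_BGR2HSV);m=(h[...,0]>12)&(h[...,0]<35)&(h[...,1]>90)&(h[...,2]>90);k=np.zeros_like(m);k[205:224,198:224]=1
    v,u=np.nonzero(m&k);return u.mean(),v.mean(),len(u)
print(cen(cv2.resize(cv2.imread("pics/scene0.png"),(512,384),interpolation=cv2.INTER_AREA)),cen(b))
```

```text
[ 0.45983489 -0.16801912  0.04276649] -39.18309784892146 0.019306942034139324 35.03308665705845 [ 6.2961605  -2.8813972  -3.19844728]
index_tip {'bbox': [209.9, 214.8, 9.5, 7.1], 'conf': 0.48}
jaw_pointer {'bbox': [215.4, 200.9, 73.9, 28.0], 'conf': 0.67}
lock_knob {'bbox': [233.2, 183.8, 23.4, 20.5], 'conf': 0.74}
(np.float64(209.72881355932202), np.float64(216.135593220339), 59) (np.float64(209.72727272727272), np.float64(215.93939393939394), 66)
```

Run:
```python
from h import *
a=cv2.imread("pics/wrist5.png");b=get_image("wrist")[...,::-1].copy()
for n,(x0,y0,x1,y1) in dict(post=(232,203,270,265),jawblock=(378,185,428,270),knob=(355,140,455,190),plate=(170,130,250,180)).items():
    r=cv2.matchTemplate(b[y0-30:y1+30,x0-30:x1+40],a[y0:y1,x0:x1],cv2.TM_CCOEFF_NORMED);_,v,_,l=cv2.minMaxLoc(r);print(n,l[0]-30,l[1]-30,v)
```

```text
post 0 0 0.9993680715560913
jawblock 0 0 0.9878807663917542
knob 12 0 0.9807646870613098
plate 10 0 0.8733448386192322
```

```bash
python3 -c "
from cell import robot
print(robot.hand_in())"
```

```text
the job is handed in; nothing more can be done
None
```

I handed the job in with the knob turned to its stop and the jaw held about 39 mm open at a 35 N grip, with the index not moved. The pointer-to-index match rests on a gap measured at 38.6–40.4 mm, as the arm hid the pointer at the end; no verdict was returned.

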